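Unlock and open the blue sample box

ROBOT

A 6-joint arm with a two-finger parallel gripper is mounted at the origin on the work surface. World frame = base frame: x ahead of the robot, y to its left, z up, the work surface at z = 0. Lengths are in m, angles in rad, forces in N, time in s.
With the tool pointing down it reaches from about 0.35 to 1 m from the base axis. Payload 7.1 kg.
Tool frame: the origin (TCP) lies on the centre line of the jaws, within the pads' length; the fingertips stand 14 mm ahead of it and the grasp point (between the pads) lies 5 mm behind it; z points along the fingers, y is the line along which they close (so a half turn about z gives the same grasp; the last joint's range is limited). The gripper opens to 85 mm and grips with 20 to 120 N. Pads are 22 mm wide; open, the fingers measure 114 mm over their backs; the gripper's body (76 mm by 85 mm) begins 54 mm behind the grasp point. The pads swing forward as they close: fully open they stand 13 mm farther back than shut.
Start: joints at [1.171, 0.423, 1.63, -0, 1.089, -0.019], TCP at [0.232, 0.58, 0.245] pointing down, gripper open.
Joint ranges: [-3, 3], [-0.9, 2.11], [0.09, 2.58], [-1.31, 4.45], [0.11, 2.69], [-2.54, 2.54]. Speed limits (rad/s): [2.39, 2.39, 3.01, 3.14, 3.14, 3.14].

INTERFACE

Orientations are given as a unit quaternion [x, y, z, w].
In Python, from plant import manip gives the robot as it stands.
- The arm moves only by the tool arm_command, never from a script. Its arguments are lists of equal length, an entry for each row: "dp": the shift along the tool's x, y, z in m, a list of three; "spin": the turn about the tool's z in degrees; "hand": the finger opening in m, from 0 to 0.0854. A call has 1 to 10 rows; each row shifts and turns the commanded pose from where the row before left it, along the tool's axes as they then stand; what a row does not reach is not made up. A row lasts 1/10 s, in which the tool goes at most 50 mm and 8.59 degrees, less where a joint would pass 70% of its speed; a pose out of reach is approached as far as the arm can. A call is refused whole if a number of a shift passes 0.05 or a number of a turn 8.59, either way. A call with a gripper value outside its range is refused whole. The fingers move at their own pace and stop on an object; "newtons" is the grip in N (left out, the last holds). Time passes only in rows, so rows that do not move let the fingers close. It gives the time, the measured TCP pose, the force, the opening and the grip force at its end, in the units of the state.
- manip.sense(): the state, without advancing time (a new reading comes with each control period).
- manip.read_camera(name): name is "scene" or "top"; returns the picture (480x640x3 uint8, red, green, blue); there is no depth.
- manip.camera_model(name): a dict with "K" (3x3 intrinsics, pixels), "R" (3x3) and "t" (3): a world point X has camera coordinates R X + t. Camera axes: x right, y down, z forward; pixel columns grow to the right and rows downward; lengths in m; the calibration is good to about 2 mm. A picture is of the moment at which its call begins. camera_model takes no time and is no camera call.
- manip.job_done(): hands the job in; it is judged then, once.
The state is a dict: "time": time; "q": joint angles; "joint_velocities": joint speeds; "joint_torque": joint torques, N m; "eef_pos": TCP position; "ee_rot": TCP orientation; "ft_force": force on the tool from outside, world axes, zero at the start; "moment": the same for the moment, N m; "width": finger opening in m; "grasp_force": force on a finger pad.
Only numpy, scipy, OpenCV 4.12 (cv2) and the standard library are available. Lean on these libraries where they do the work, as an engineer would, in place of code of your own. Each camera call takes 0.05 s, during which the arm holds its last target. There are 200 camera calls.

TASK

Two steel food-sample boxes stand on the canteen table. On the one with the blue lid, first slide the red lock knob outwards, away from the lid (to the robot's left), all the way to its stop; then push the unlocked blue lid fully open, away from the robot. Leave the lid of the orange box shut.

Things in the scene. Friction and masses are not known exactly. Their poses are not given: they have to be found in the camera images.
- blue_lock_grip (a point): Grip point of the red lock knob of the blue-lidded box: knob centre, 15 mm below its top, 28 mm above the box's steel deck. Knob 20 (x) by 24 (y) by 32 mm high, on a dark steel bolt 14 mm wide and 9 mm high that lies along y across the lid, blocking a lug on it. Travels with the lock. Axes are the box's: x the way the lid opens, y the way the lock slides free, z up.
- blue_lock (a joint): Lock of the blue-lidded box, m: 0 to 0.006 locked, 0.035 free at its stop (above 0.025 counts as free); grows along the box's +y. About 2 N of friction, no spring: it stays where it is left.
- blue_lid_grip (a point): Grip point of the white upright bar on the blue lid: mid-length, 16 mm below the bar's top, 26 mm above the lid. Bar 14 mm thick (x), 64 long (y), 42 high. Travels with the lid. Axes as for the lock. The steel box, 260 (x) by 200 (y) by 100 mm high, is fixed to the table; box centre lies 40 mm along +x, 31 mm along +y from this point with the lid shut.
- blue_lid (a joint): Slide of the blue lid, m: 0 shut, 0.110 fully open at its stop; grows along the box's +x. Held shut by the lock but for 2 mm of play. About 2.5 N of friction, no spring: it stays where it is left.
- orange_lid: Lid of the other box, same make and size but with an orange lid (its own red lock and white grip look the same): it must stay shut. Origin at the centre of the underside of its box, axes as for the blue box.

How it is judged:
On the way:
1. the blue box's lock is slid free (over 25 mm) while its lid is still shut (within 20 mm) (value of joint blue_lock above 0.025 m and value of joint blue_lid below 0.02 m), for 0.2 s.
At the end, for the whole second after the job is handed in: The blue lid is open by more than 95 of its 110 mm and at rest, its lock is still clear of the lid (over 20 mm), and the orange lid is within 15 mm of where it was (value of joint blue_lock above 0.02 m and value of joint blue_lid above 0.095 m and velocity of joint blue_lid between -0.01 and 0.01 m/s and distance of orange_lid from where it was at the start of the episode below 0.015 m); the robot touches nothing.
It fails at once if the blue lid is forced open past the lock (over 20 mm open with the lock less than 12 mm free) (value of joint blue_lid above 0.02 m and value of joint blue_lock below 0.012 m).
It fails at once if the orange lid is moved by more than 15 mm (distance of orange_lid from where it was at the start of the episode above 0.015 m).
It also fails if it takes over 40 s, if anything falls off the work surface, if the arm or the gripper's body presses on something with over 40 N, if the wrist force passes 120 N, or if a joint passes its speed limit or range.

## Working session

There is one attempt and no reset: what is moved stays moved. The work goes in short steps, Python scripts to look and compute and a tool call to move; the robot and the scene stay as the last step left them, time stands still between calls to the robot, and variables do not carry over. Pictures are saved under pics/ and viewed, at most 10 in all, crops included, and the job is handed in when it is done.

Besides the shell and the picture viewer there is one more tool, called after ">>>" as name([rows], argument=value, ...), one row to a line, values as JSON. arm_command: Moves the arm, as the interface text tells. Its arguments: {"type":"object","properties":{"dp":{"type":"array"},"spin":{"type":"array"},"hand":{"type":"array"},"newtons":{"type":"number"}},"required":["dp","spin","hand"]}

```bash
mkdir -p pics
python3 - <<'E'
from plant import manip
import cv2
for n in("scene","top"):
    cv2.imwrite(f"pics/{n}0.png",manip.read_camera(n)[:,:,::-1]); m=manip.camera_model(n); print(n,m["K"],m["R"],m["t"])
s=manip.sense();print(s)
E
```

```text
scene [[477.99430811   0.         318.8223219 ]
 [  0.         477.99430811 235.24810212]
 [  0.           0.           1.        ]] [[-0.23600218  0.97170883 -0.009215  ]
 [ 0.75038505  0.17620689 -0.63708195]
 [-0.61743441 -0.15726753 -0.77074099]] [ 0.12065798 -0.30685448  1.14197269]
top [[533.23474946   0.         325.95951876]
 [  0.         533.23474946 235.32205838]
 [  0.           0.           1.        ]] [[-0.00406988 -0.99973097 -0.02283483]
 [-0.99799213  0.00550403 -0.06309837]
 [ 0.06320708  0.02253217 -0.99774604]] [0.00914018 0.50199479 0.98943038]
{'time': 0.1, 'q': array([ 1.17101684e+00,  4.23763657e-01,  1.63063328e+00,  3.00798761e-06,
        1.08859308e+00, -1.90070723e-02]), 'joint_velocities': array([ 0.00180559, -0.00119403, -0.00335348,  0.00019932,  0.00026218,
       -0.00251167]), 'joint_torque': array([-6.24880595e-04, -5.58420968e+01, -2.82442868e+01, -6.59717580e-05,
        3.05670830e-03,  1.16635150e-05]), 'eef_pos': array([0.23206442, 0.5797979 , 0.24461614]), 'ee_rot': array([ 1.89238775e-01,  9.81930852e-01, -6.83140443e-04, -1.46534732e-04]), 'ft_force': array([0.85021144, 0.067394  , 0.25961435]), 'moment': array([-0.03084213,  0.08938885,  0.01794875]), 'grasp_force': 0.0, 'width': 0.08567986537027525}
```

View pics/scene0.png

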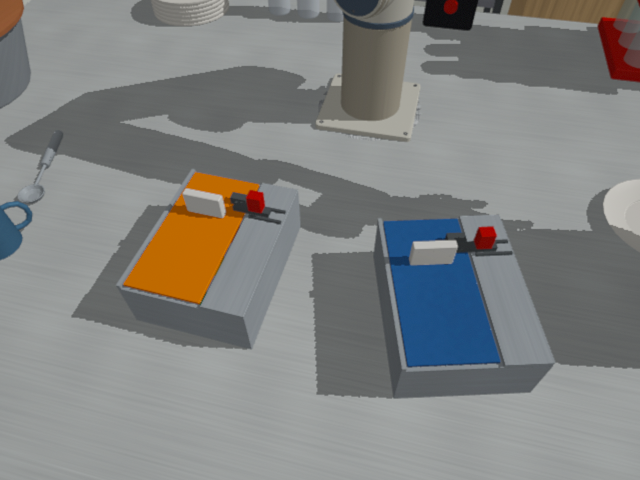

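View pics/top0.png

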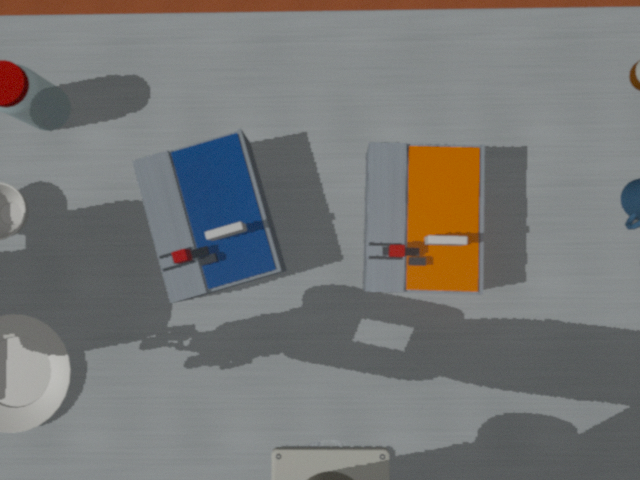

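The scene view shows the blue box at right (knob about (485,237), bar about (432,252)). The top view has it at left (knob (180,256), bar (225,230)), turned about 15°. I'll enlarge both.

Run:
```python
import cv2
a=cv2.imread("pics/top0.png")[120:310,120:300]; b=cv2.imread("pics/scene0.png")[200:290,370:520]
cv2.imwrite("pics/topc.png",cv2.resize(a,None,fx=3,fy=3,interpolation=cv2.INTER_CUBIC))
cv2.imwrite("pics/scenec.png",cv2.resize(b,None,fx=5,fy=5,interpolation=cv2.INTER_CUBIC))
```

```text
(no output)
```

View pics/topc.png

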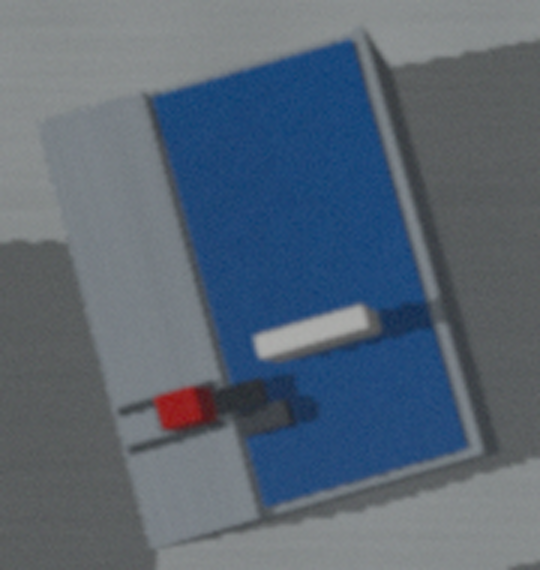

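View pics/scenec.png

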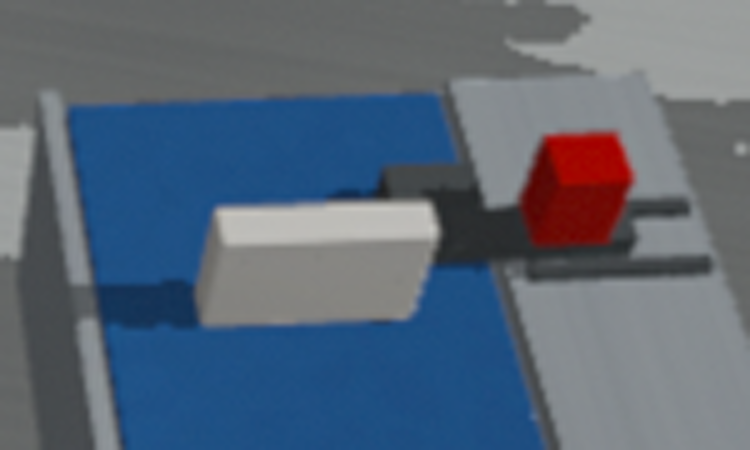

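```bash
cat > h.py <<'E'
import numpy as np
from plant import manip
C={n:manip.camera_model(n) for n in("scene","top")}
def ray(n,u,v):
    m=C[n];R=np.array(m["R"]);d=R.T@np.linalg.solve(m["K"],[u,v,1.]);return -R.T@np.array(m["t"]),d
def onz(n,u,v,z):
    o,d=ray(n,u,v);return o+d*(z-o[2])/d[2]
def tri(a,b):
    A=[];B=[]
    for n,(u,v) in(("scene",a),("top",b)):
        o,d=ray(n,u,v);d=d/np.linalg.norm(d);P=np.eye(3)-np.outer(d,d);A.append(P);B.append(P@o)
    r=np.linalg.lstsq(np.vstack(A),np.hstack(B),rcond=None);return r[0],r[1]
T=lambda x,y:(120+x/3-.33,120+y/3-.33)
S=lambda x,y:(370+x/5-.4,200+y/5-.4)
E
python3 - <<'E'
from h import *
np.set_printoptions(precision=4,suppress=True)
c=[onz("top",*T(*p),.1) for p in((155,548),(483,453),(362,30),(40,122))]
print(*c,sep="\n"); print("ctr",np.mean(c,0))
for i in range(4):
    d=c[(i+1)%4]-c[i];print(np.linalg.norm(d),np.degrees(np.arctan2(d[1],d[0])))
print("knob",tri(S(588,158),T(180,409)),onz("top",*T(180,409),.143),onz("scene",*S(588,158),.143))
print("bar",tri(S(328,224),T(312,333)),onz("top",*T(312,333),.142),onz("scene",*S(328,224),.142))
E
```

```text
[0.3823 0.2721 0.1   ]
[0.4361 0.0832 0.1   ]
[0.6834 0.1545 0.1   ]
[0.6306 0.3435 0.1   ]
ctr [0.5331 0.2133 0.1   ]
0.1964656929221633 -74.12012456557247
0.2574070951255658 16.08085701460876
0.19630187001072608 105.59851142855771
0.2583705431557483 -163.95674657820416
knob (array([0.4612, 0.247 , 0.1393]), array([0.])) [0.4611 0.2459 0.143 ] [0.4646 0.246  0.143 ]
bar (array([0.503 , 0.1742, 0.138 ]), array([0.])) [0.5027 0.1734 0.142 ] [0.5064 0.1737 0.142 ]
```

>>> arm_command([
  [0,0,0],
  [0,0,0],
  [0,0,0],
  [0,0,0],
  [0,0,0],
], spin=[-7.54,-7.54,-7.54,-7.54,-7.54], hand=[0.045,0.045,0.045,0.045,0.045])

```text
time: 0.6
eef_pos: [0.2321, 0.5799, 0.2448]
ee_rot: [-0.141, 0.99, -0.0, -0.0]
ft_force: [0.1, -0.4, 0.5]
width: 0.045
grasp_force: 0.0
```

>>> arm_command([
  [-0.013,-0.038,0],
  [-0.013,-0.038,0],
  [-0.013,-0.038,0],
  [-0.013,-0.038,0],
  [-0.013,-0.038,0],
  [-0.013,-0.038,0],
  [-0.013,-0.038,0],
  [-0.013,-0.038,0],
  [-0.013,-0.04,0],
  [-0.013,-0.04,0],
], spin=[0,0,0,0,0,0,0,0,0,0], hand=[0.045,0.045,0.045,0.045,0.045,0.045,0.045,0.045,0.045,0.045])

```text
time: 1.6
eef_pos: [0.4629, 0.2449, 0.2451]
ee_rot: [-0.138, 0.99, -0.0, -0.0]
ft_force: [1.6, 0.3, -0.6]
width: 0.045
grasp_force: 0.0
```

>>> arm_command([
  [0,0,0],
  [0,0,0],
  [0,0,0],
], spin=[0,0,0], hand=[0.045,0.045,0.045])

```text
time: 1.9
eef_pos: [0.4618, 0.2469, 0.2451]
ee_rot: [-0.138, 0.99, 0.0, -0.0]
ft_force: [0.6, -0.2, 0.1]
width: 0.0449
grasp_force: 0.0
```

>>> arm_command([
  [0,0,0.03],
  [0,0,0.03],
  [0,0,0.02],
  [0,0,0.01],
  [0,0,0],
], spin=[0,0,0,0,0], hand=[0.045,0.045,0.045,0.045,0.045])

```text
time: 2.4
eef_pos: [0.4611, 0.247, 0.1542]
ee_rot: [-0.139, 0.99, -0.0, -0.001]
ft_force: [-0.0, -0.2, -0.5]
width: 0.0446
grasp_force: 0.0
```

Run:
```python
from plant import manip
import cv2
a=manip.read_camera("scene")[140:290,370:570,::-1]
cv2.imwrite("pics/s1.png",cv2.resize(a,None,fx=4,fy=4,interpolation=cv2.INTER_CUBIC))
```

```text
(no output)
```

View pics/s1.png

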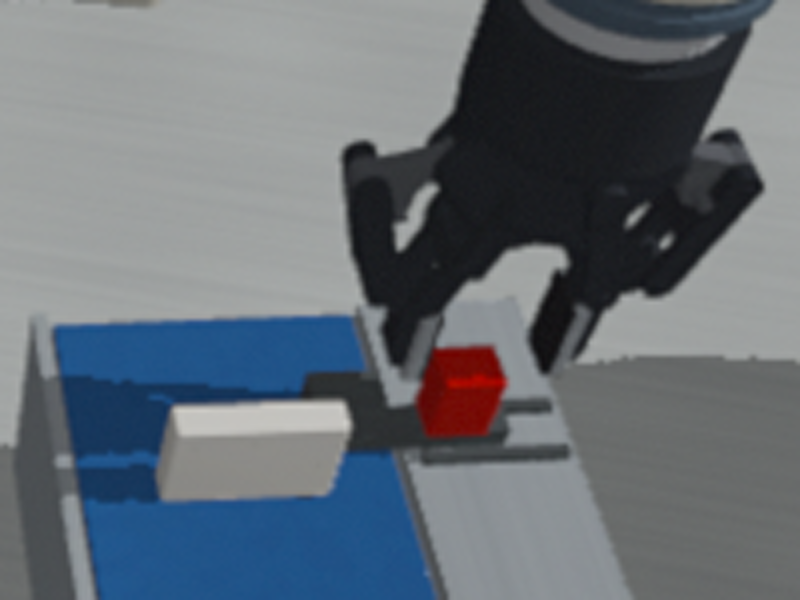

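The fingers straddle the knob. The pad tips are near (425,375) and (555,368) and the knob top is near (468,365), so the fingers sit a few mm too far to +y. I'll shift -4 mm, go down 24 mm, then slide.

>>> arm_command([
  [0,-0.004,0],
  [0,0,0.012],
  [0,0,0.012],
  [0,0,0],
  [0,0,0],
], spin=[0,0,0,0,0], hand=[0.045,0.045,0.045,0.045,0.045])

```text
time: 2.95
eef_pos: [0.4632, 0.2424, 0.1308]
ee_rot: [-0.138, 0.99, -0.0, -0.001]
ft_force: [0.3, -0.2, -0.8]
width: 0.0451
grasp_force: 0.0
```

>>> arm_command([
  [0,0,0],
  [0,0,0],
  [0,0,0],
  [0,0,0],
  [0,0,0],
], spin=[0,0,0,0,0], hand=[0.02,0.02,0.02,0.02,0.02], newtons=20)

```text
time: 3.45
eef_pos: [0.4636, 0.2432, 0.1317]
ee_rot: [-0.138, 0.99, 0.0, 0.0]
ft_force: [-2.4, 4.6, 1.1]
width: 0.0239
grasp_force: 24.3
```

>>> arm_command([
  [0,0.006,0],
  [0,0.008,0],
  [0,0.008,0],
  [0,0.008,0],
  [0,0.006,0],
  [0,0.002,0],
  [0,0,0],
  [0,0,0],
], spin=[0,0,0,0,0,0,0,0], hand=[0.02,0.02,0.02,0.02,0.02,0.02,0.02,0.02])

```text
time: 4.25
eef_pos: [0.4537, 0.2776, 0.1315]
ee_rot: [-0.139, 0.99, -0.002, 0.0]
ft_force: [5.3, -14.8, 6.8]
width: 0.0232
grasp_force: 25.5
```

>>> arm_command([
  [0,-0.001,0],
  [0,0,0],
  [0,0,-0.02],
  [0,0,-0.03],
  [0,0,-0.02],
  [0,0,0],
], spin=[0,0,0,0,0,0], hand=[0.045,0.045,0.045,0.045,0.045,0.045])

```text
time: 4.85
eef_pos: [0.4546, 0.2797, 0.2038]
ee_rot: [-0.138, 0.99, 0.001, 0.002]
ft_force: [0.2, 0.3, 0.2]
width: 0.0449
grasp_force: 0.0
```

>>> arm_command([
  [0.003,-0.03,0],
  [0.003,-0.03,0],
  [0.003,-0.031,0],
  [0.003,-0.031,0],
  [0,0,0],
  [0,0,0],
], spin=[0,0,0,0,0,0], hand=[0.02,0,0,0,0,0])

```text
time: 5.45
eef_pos: [0.4748, 0.1574, 0.2005]
ee_rot: [-0.137, 0.991, 0.0, -0.001]
ft_force: [0.2, 0.1, 0.8]
width: -0.0001
grasp_force: 0.0
```

Run:
```python
from plant import manip
import cv2
a=manip.read_camera("scene")[140:290,370:570,::-1]
cv2.imwrite("pics/s2.png",cv2.resize(a,None,fx=4,fy=4,interpolation=cv2.INTER_CUBIC))
```

```text
(no output)
```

View pics/s2.png

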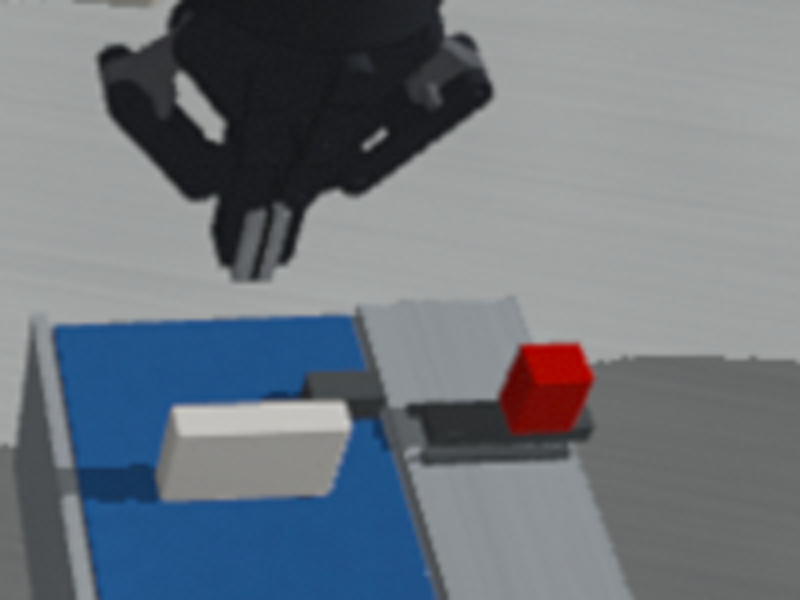

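The knob is now out at (545,385), with the bolt clear of the lid edge and lug. The closed fingers hang behind the bar, so I can go down and push.

>>> arm_command([
  [0,0,0.02],
  [0,0,0.025],
  [0,0,0.015],
  [0,0,0.01],
  [0,0,0],
  [0,0,0],
], spin=[0,0,0,0,0,0], hand=[0,0,0,0,0,0])

```text
time: 6.1
eef_pos: [0.4753, 0.1582, 0.1315]
ee_rot: [-0.139, 0.99, 0.0, 0.0]
ft_force: [0.8, 1.5, -0.0]
width: -0.0001
grasp_force: 0.0
```

>>> arm_command([
  [-0.006,0,0],
  [-0.006,0,0],
  [-0.008,0,0],
  [-0.01,0,0],
  [-0.01,0,0],
  [-0.01,0,0],
  [-0.01,0,0],
  [-0.01,0,0],
  [-0.01,0,0],
  [-0.01,0,0],
], spin=[0,0,0,0,0,0,0,0,0,0], hand=[0,0,0,0,0,0,0,0,0,0])

```text
time: 7.1
eef_pos: [0.5625, 0.1825, 0.1313]
ee_rot: [-0.138, 0.99, 0.0, -0.0]
ft_force: [-3.9, 0.3, 2.6]
width: 0.0001
grasp_force: 1.5
```

>>> arm_command([
  [-0.008,0,0],
  [-0.006,0,0],
  [-0.005,0,0],
  [-0.004,0,0],
  [-0.004,0,0],
  [-0.003,0,0],
  [-0.002,0,0],
  [0,0,0],
], spin=[0,0,0,0,0,0,0,0], hand=[0,0,0,0,0,0,0,0])

```text
time: 7.9
eef_pos: [0.5929, 0.191, 0.1313]
ee_rot: [-0.138, 0.99, -0.0, 0.0]
ft_force: [-0.4, 0.9, -0.9]
width: -0.0001
grasp_force: 0.5
```

>>> arm_command([
  [-0.002,0,0],
  [-0.002,0,0],
  [-0.002,0,0],
  [0,0,0],
], spin=[0,0,0,0], hand=[0,0,0,0])

```text
time: 8.3
eef_pos: [0.5957, 0.1917, 0.1311]
ee_rot: [-0.138, 0.99, -0.001, -0.003]
ft_force: [-11.6, -2.4, 7.3]
width: -0.0
grasp_force: 6.3
```

At the stop (about 12 N). I'll back off, lift and check.

>>> arm_command([
  [0.006,0,0],
  [0.014,0,0],
  [0.01,0,-0.02],
  [0,0,-0.04],
  [0,0,-0.04],
  [0,0,-0.03],
  [0,0,0],
  [0,0,0],
], spin=[0,0,0,0,0,0,0,0], hand=[0,0,0,0,0,0,0,0])

```text
time: 9.1
eef_pos: [0.5702, 0.1844, 0.2622]
ee_rot: [-0.138, 0.99, 0.0, 0.002]
ft_force: [-0.0, -0.3, -0.2]
width: -0.0002
grasp_force: 0.0
```

Run:
```python
from plant import manip
import cv2
cv2.imwrite("pics/s3.png",manip.read_camera("scene")[:,:,::-1])
```

```text
(no output)
```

View pics/s3.png

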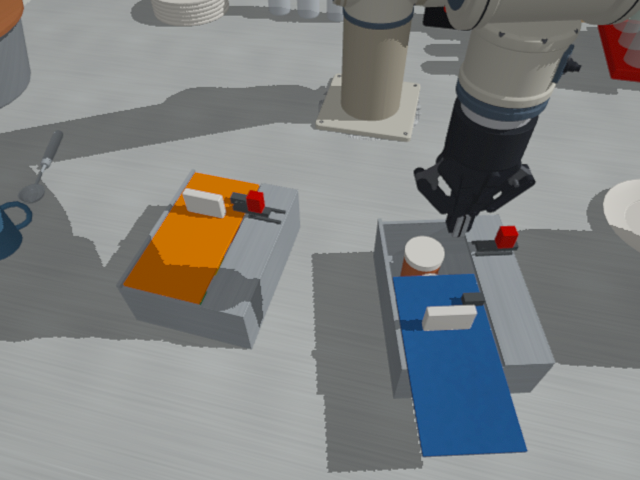

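The blue lid is fully open (bar at (449,318)), the knob is still out at (507,237), the orange lid is untouched, and the gripper is clear.

```bash
python3 -c "
from plant import manip
print(manip.job_done())"
```

```text
the job is handed in; nothing more can be done
None
```

I slid the blue box's lock out to its stop and then pushed its lid open to its stop. The orange lid stayed shut, and the job is handed in; no verdict came back.

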